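# Set a knife's open rivet hole under the bench press's punch

### The arm

A 7-joint arm with a two-finger parallel gripper is mounted at the origin on the work surface. World frame = base frame: x ahead of the robot, y to its left, z up, the work surface at z = 0. Lengths are in mm, angles in rad, forces in N, time in s.
With the tool pointing down it reaches from about 400 to 925 mm from the base axis. Payload 5.6 kg.
Tool frame: the origin (TCP) lies at the very end of the fingers, on their centre line; the grasp point (between the pads) lies 19 mm behind it (manip.grip_point_offset is the distance from the TCP to the grasp point, in mm); z points along the fingers, y is the line along which they close (so a half turn about z gives the same grasp; the last joint's range is limited). The gripper opens to 85 mm and grips with 20 to 120 N. Pads are 22 mm wide; open, the fingers measure 114 mm over their backs; the gripper's body (76 mm by 85 mm) begins 54 mm behind the grasp point. The pads swing forward as they close: fully open they stand 13 mm farther back than shut.
Start: joints at [-1.174, 0.468, -0.012, 1.603, 0.006, 1.071, -0.056], TCP at [276.782, 588.133, 231.29] pointing down, gripper open.
Joint ranges: [-2.53, 2.53], [-0.31, 2.02], [-1.57, 1.55], [0.28, 2.44], [-1.29, 4.43], [0.15, 1.84], [-2.92, 2.92]. Speed limits (rad/s): [2.57, 2.57, 3.14, 3.14, 3.14, 3.14, 3.14].

### API

Orientations are given as a unit quaternion [x, y, z, w].
In Python, from plant import manip, eyes gives the robot as it stands. The module is installed in compiled form; this text tells all that it offers.
- The arm moves only by the shell command python3 -m handwheel 'ROWS'. ROWS is JSON, a list of rows, each an object of numbers: "rx", "ry", "rz": the turn, a rotation vector about the tool's x, y, z each as a share of 120 degrees, from -1 to 1; "dx", "dy", "dz": the shift along the tool's x, y, z each as a share of 400 mm, from -1 to 1; "fingers": the opening, from -1 (shut) to 1 (fully open). In form: [{"rx": .., "ry": .., "rz": .., "dx": .., "dy": .., "dz": .., "fingers": ..}, ...]. A call has 1 to 5 rows; each row is the pose to reach, as a shift and turn from the pose commanded when the call began, along the tool's axes at that moment; what a row does not reach only later rows make up. A row lasts 1/8 s, in which the tool goes at most 62.5 mm and 10.7 degrees, less where a joint would pass 70% of its speed; a pose out of reach is approached as far as the arm can. A call with a number of a shift or a turn outside -1 to 1 is refused whole. A call with a gripper value outside its range is refused whole. The fingers move at their own pace and stop on an object; the grip force is fixed at half the most. Time passes only in rows, so rows that repeat a pose let the fingers close. It gives the time, the measured TCP pose, the force, the opening and the grip force at its end, in the units of the state.
- manip.get_state(): the state, without advancing time (a new reading comes with each control period).
- eyes.grab_frame(name): name is "scene" or "top" or "wrist"; returns the picture (420x560x3 uint8, red, green, blue); there is no depth.
- eyes.get_calibration(name): a dict with "intrinsics" (3x3 intrinsics, pixels), "T" (4x4, takes a point from camera to world coordinates). Camera axes: x right, y up, looking along -z (the intrinsics and any distortion apply to the point x, -y, -z); pixel columns grow to the right and rows downward; lengths in mm; the calibration is good to about 2 mm. A picture is of the moment at which its call begins: read the wrist's pose just before it. get_calibration takes no time and is no camera call; for the wrist camera it gives the pose at the moment of the call.
- manip.finish_job(): hands the job in; it is judged then, once.
The state is a dict: "time": time; "qpos": joint angles; "dq": joint speeds; "joint_efforts": joint torques, N m; "position": TCP position; "tcp_rot": TCP orientation; "wrist_force": force on the tool from outside, world axes, zero at the start; "ft_torque": the same for the moment, N m; "grip_width": opening from 0.0 (shut) to 1.0 (fully open); "grip_force": force on a finger pad.
Only numpy, scipy, OpenCV 4.12 (cv2) and the standard library are available. Lean on these libraries where they do the work, as an engineer would, in place of code of your own. Each camera call takes 0.05 s, during which the arm holds its last target. There are 200 camera calls.

### The job

The knife lying on the bed of the bench press still has one open rivet hole in its handle. Without lifting it off the bed, slide the knife until its back lies flat along the fence and the open hole is right under the punch. Then gently press the black knob all the way down so the punch enters the hole, let it spring back up, and leave the knife in that place and everything else where it was.

Things in the scene. Friction and masses are not known exactly. Their poses are not given: they have to be found in the camera images.
- press: Green bench press fixed to the table. Origin on the table top on the punch axis, z up, +x away from the robot to the column. Steel bed, top at z = 12 mm, x -110 to 100 mm, y -255 to 175 mm. Column x 45 to 100 mm, 60 mm wide, 130 mm high. Arm 36 mm wide from the column to x = -25 mm, at z 66 to 98 mm; 30 mm punch sleeve at z 60 to 104 mm.
- fence (a point): Point on the top edge of the fence's face, abreast of the punch (x = 15, y = 0, z = 18 mm in the press's frame). The fence is a dark steel strip along the whole bed, 6 mm high above it, parallel to the press's y, from its face at x = 15 mm back to x = 35 mm.
- punch_tip (a point): Lowest point of the punch: a steel pin, 6 mm diameter with a tapered 3 mm point; 42 mm above the table when up (8 mm above the knife handle).
- knob_top (a point): Top centre of the plunger's round black knob (38 mm diameter, 16 mm high), straight above the punch; 150 mm above the table when up.
- ram (a joint): Travel of the spring plunger, m: 0 up, 0.026 fully down (about 6 N). It springs back by itself. If it stops near 0.008 the punch stands on the handle, beside the hole.
- knife: Small kitchen knife lying flat on the bed, 200 mm long, 0.14 kg. Origin on its underside, below the open hole; +x to the blade's tip (at first roughly the press's +y), spine (straight back) at y = -15 mm. Dark wooden handle x -100 to 17 mm, 30 mm wide, 22 mm thick; steel blade x 17 to 100 mm, 3 mm thick, 11 mm above the underside.
- hole (a point): Mouth of the open rivet hole on the top of the handle, 9 mm diameter, right through, in the middle of the handle's width, 100 mm from the butt. The two other rivets, 42 and 84 mm nearer the butt, are already filled flush with steel.
- finished_knife: Bystander: an equal knife with all its rivets in, lying on the table in front of the press. Origin as for the other knife.
- rivet_box: Bystander: small cardboard box 36 x 46 x 39 mm on the bed behind the fence, left of the column. Origin under its centre.
- tin: Bystander: small tin, 34 mm diameter, 40 mm high, on the bed behind the fence, right of the column. Origin under its centre.
- whetstone: Bystander: whetstone on a wooden base, 200 x 70 x 36 mm, on the table left of the press. Origin under its centre.
Things that resemble listed ones, but are neither listed nor needed, are in the scene too. What is shaped like the knife but green or red is not meant.

How it is judged (in metres and radians):
On the way, in this order (a step that is already met when the one before it is completed fails the run):
1. the knife lies with its back along the fence and the open hole under the raised punch (horizontal distance between hole and punch_tip below 0.0045 m and angle between the y axis of knife and the x axis of press, either way round below 0.06 rad and value of joint ram below 0.003 m), for 0.2 s.
2. the knob is pressed down and the punch has entered the open hole (horizontal distance between hole and punch_tip below 0.0035 m and value of joint ram above 0.023 m), for 0.1 s.
At the end, for the whole second after the job is handed in: The knife lies still and flat on the bed, its back along the fence (within 0.06 rad), the open hole within 3.5 mm of the punch axis, and the plunger is back up (within 3 mm) (horizontal distance between hole and punch_tip below 0.0035 m and angle between the y axis of knife and the x axis of press, either way round below 0.06 rad and z of hole in the frame of press below 0.037 m and value of joint ram below 0.003 m and linear speed of knife below 0.01 m/s); the robot touches nothing.
It fails at once if the knife was lifted more than about 10 mm off the bed (z of hole in the frame of press above 0.044 m).
It fails at once if the punch was forced against the knife (more than 40 N) (contact force between ram_c0 and knife above 40 N).
It fails at once if another thing (finished knife, rivet box, tin or whetstone) was pushed more than 20 mm out of its place (distance of any of finished_knife, rivet_box, tin, whetstone from where it was at the start of the episode above 0.02 m).
It also fails if it takes over 54 s, if anything falls off the work surface, if the arm or the gripper's body presses on something with over 40 N, if the wrist force passes 120 N, or if a joint passes its speed limit or range.

## Working session

There is one attempt and no reset: what is moved stays moved. The work goes in short steps, Python scripts to look and compute and a shell command to move; the robot and the scene stay as the last step left them, time stands still between calls to the robot, and variables do not carry over. Pictures are saved under pics/ and viewed, at most 10 in all, crops included, and the job is handed in when it is done.

```bash
mkdir -p pics
cat > h.py <<'E'
import numpy as np, cv2
from plant import manip, eyes
def grab(n,f):
    c=eyes.get_calibration(n); im=eyes.grab_frame(n); cv2.imwrite('pics/'+f,im[:,:,::-1]); return im,c
def ray(c,u,v,z):
    K=np.array(c['intrinsics']);T=np.array(c['T'])
    d=np.linalg.inv(K)@[u,v,1]; d=T[:3,:3]@[d[0],-d[1],-d[2]]; o=T[:3,3]
    return o+d*(z-o[2])/d[2]
def proj(c,p):
    K=np.array(c['intrinsics']);T=np.array(c['T'])
    q=T[:3,:3].T@(np.array(p)-T[:3,3]); q=K@[q[0],-q[1],-q[2]]; return q[:2]/q[2]
E
python3 - <<'E'
from h import *
for n in ('top','scene'):
    im,c=grab(n,n+'1.png'); print(n,{k:(np.round(v,3).tolist() if k in('intrinsics','T') else v) for k,v in c.items()})
s=manip.get_state(); print(s['position'],s['tcp_rot'],s['time'],s['grip_width'])
E
```

```text
top {'intrinsics': [[421.221, 0.0, 287.443], [0.0, 421.221, 204.48], [0.0, 0.0, 1.0]], 'T': [[-0.022, 0.995, -0.098, 339.938], [-1.0, -0.021, 0.011, -9.246], [0.009, 0.099, 0.995, 1375.37], [0.0, 0.0, 0.0, 1.0]]}
scene {'intrinsics': [[410.81, 0.0, 275.587], [0.0, 410.81, 213.287], [0.0, 0.0, 1.0]], 'T': [[0.392, -0.679, 0.621, 1185.374], [0.92, 0.303, -0.249, -281.034], [-0.019, 0.669, 0.743, 956.016], [0.0, 0.0, 0.0, 1.0]]}
[276.60630925 587.65320234 230.41457654] [ 2.18164609e-01  9.75911658e-01 -7.91948295e-04 -1.05952257e-04] 0.1 1.001377965849706
```

View pics/top1.png

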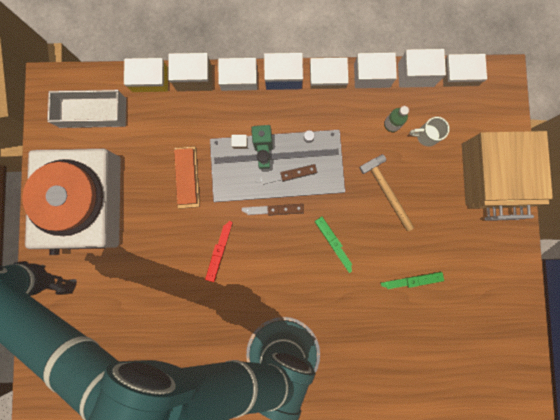

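View pics/scene1.png

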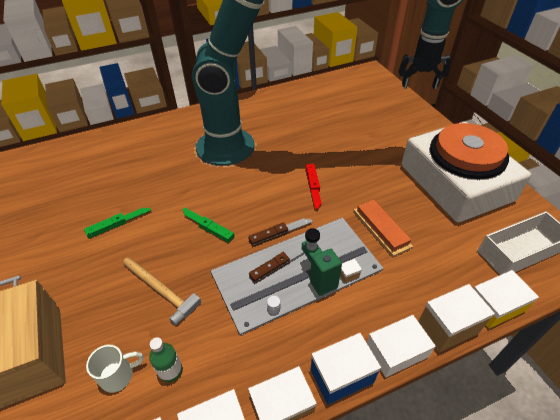

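The top view shows the press, with bed corners near (211,139), (340,130), (345,191) and (214,201) and the knob at (264,157). The knife's handle spans (280..316, 168..178) with its blade to the left. The finished knife lies below it at (245..303, 210). I'll measure these roughly now.

Run:
```python
from h import *
c=eyes.get_calibration('top')
B=[ray(c,u,v,12)[:2] for u,v in((211,139),(340,130),(345,191),(214,201))]
print(np.round(B)); 
print('sides',[round(np.linalg.norm(B[i]-B[(i+1)%4])) for i in range(4)])
print('ydir',B[0]-B[1],B[3]-B[2])
print('knob',ray(c,264,157,150),'handle ends',ray(c,280,177,34),ray(c,317,169,34), 'tip',ray(c,260,182,26))
s=manip.get_state();w=eyes.get_calibration('wrist')
from scipy.spatial.transform import Rotation as R
Rt=R.from_quat(s['tcp_rot']).as_matrix(); T=np.array(w['T'])
print('Rt',np.round(Rt,2).tolist(),'camR in tool',np.round(Rt.T@T[:3,:3],3).tolist(),'off',Rt.T@(T[:3,3]-s['position']),np.round(w['intrinsics'],1).tolist())
```

```text
[[ 697.  222.]
 [ 719. -205.]
 [ 515. -214.]
 [ 491.  214.]]
sides [427, 204, 428, 206]
ydir [-21.95846562 426.91980122] [-23.76712163 427.39961348]
knob [603.45920826  42.86652942 150.        ] handle ends [561.91339008  -2.59361176  34.        ] [ 585.55814279 -122.57195281   34.        ] tip [548.22584866  62.44879348  26.        ]
Rt [[-0.9, 0.43, -0.0], [0.43, 0.9, -0.0], [-0.0, -0.0, -1.0]] camR in tool [[-0.001, 0.955, 0.296], [1.0, 0.001, 0.0], [-0.0, 0.296, -0.955]] off [ 7.43156065e+01  1.34575358e-01 -1.42374031e+02] [[377.0, 0.0, 279.6], [0.0, 377.0, 203.9], [0.0, 0.0, 1.0]]
```

```bash
python3 -m handwheel '[{"dx":-0.586,"dy":-0.459,"rz":0.447},{"dx":-0.586,"dy":-0.459,"rz":0.447},{"dx":-0.586,"dy":-0.459,"rz":0.447},{"dx":-0.586,"dy":-0.459,"rz":0.447},{"dx":-0.586,"dy":-0.459,"rz":0.447}]'; python3 -c "
from h import *
from scipy.spatial.transform import Rotation as R
s=manip.get_state();print(s['position'],R.from_quat(s['tcp_rot']).as_matrix().round(3).tolist(),s['qpos'])"
```

```text
[276.60630925 587.65320234 230.41457654] [[-0.905, 0.426, -0.001], [0.426, 0.905, -0.001], [-0.0, -0.002, -1.0]] [-1.17398322  0.46830595 -0.0115954   1.60355103  0.00602304  1.07136752
 -0.05629387]validation failed for argument at $[0]...
```

```bash
python3 -m handwheel '[{"rx":0,"ry":0,"rz":0.447,"dx":-0.586,"dy":-0.459,"dz":0,"fingers":1},{"rx":0,"ry":0,"rz":0.447,"dx":-0.586,"dy":-0.459,"dz":0,"fingers":1},{"rx":0,"ry":0,"rz":0.447,"dx":-0.586,"dy":-0.459,"dz":0,"fingers":1},{"rx":0,"ry":0,"rz":0.447,"dx":-0.586,"dy":-0.459,"dz":0,"fingers":1},{"rx":0,"ry":0,"rz":0.447,"dx":-0.586,"dy":-0.459,"dz":0,"fingers":1}]'
cat > st.py <<'E'
from h import *
from scipy.spatial.transform import Rotation as R
import sys
s=manip.get_state();M=R.from_quat(s['tcp_rot']).as_matrix();print(s['time'],s['position'].round(1),M.round(3).tolist(),'q',np.round(s['qpos'],2),'F',np.round(s['wrist_force'],1))
if len(sys.argv)>1:
    d=M.T@(np.array([float(a) for a in sys.argv[1:4]])-s['position']); print('shares',(d/400).round(4))
E
python3 st.py 590 -30 230
```

```text
time: 0.72
position: [411.6, 319.3, 231.2]
tcp_rot: [0.638, 0.77, -0.0, 0.0]
wrist_force: [1.0, 0.3, 0.4]
grip_width: 0.999
grip_force: 0.0
0.725 [411.6 319.3 231.2] [[-0.185, 0.983, -0.0], [0.983, 0.185, -0.0], [-0.0, -0.0, -1.0]] q [-0.94  0.25  0.26  1.93 -0.08  0.97 -0.46] F [1.  0.3 0.4]
shares [-0.9409  0.2763  0.0033]
```

```bash
python3 -m handwheel '[{"rx":0,"ry":0,"rz":0,"dx":-0.94,"dy":0.276,"dz":0,"fingers":1},{"rx":0,"ry":0,"rz":0,"dx":-0.94,"dy":0.276,"dz":0,"fingers":1},{"rx":0,"ry":0,"rz":0,"dx":-0.94,"dy":0.276,"dz":0,"fingers":1},{"rx":0,"ry":0,"rz":0,"dx":-0.94,"dy":0.276,"dz":0,"fingers":1},{"rx":0,"ry":0,"rz":0,"dx":-0.94,"dy":0.276,"dz":0,"fingers":1}]'; python3 st.py 590 -30 230
```

```text
time: 1.35
position: [555.6, 43.4, 231.2]
tcp_rot: [0.635, 0.773, 0.0, -0.0]
wrist_force: [1.2, 1.4, -0.4]
grip_width: 1.0
grip_force: 0.0
1.35 [555.6  43.4 231.2] [[-0.194, 0.981, -0.0], [0.981, 0.194, 0.0], [0.0, 0.0, -1.0]] q [-0.48  0.32  0.42  1.86 -0.15  1.    0.2 ] F [ 1.2  1.4 -0.4]
shares [-0.1967  0.0488  0.003 ]
```

```bash
python3 -m handwheel '[{"rx":0,"ry":0,"rz":0,"dx":-0.197,"dy":0.049,"dz":0,"fingers":1},{"rx":0,"ry":0,"rz":0,"dx":-0.197,"dy":0.049,"dz":0,"fingers":1},{"rx":0,"ry":0,"rz":0,"dx":-0.197,"dy":0.049,"dz":0,"fingers":1},{"rx":0,"ry":0,"rz":0,"dx":-0.197,"dy":0.049,"dz":0,"fingers":1}]' >/dev/null; python3 st.py; python3 -c "
from h import *
im,c=grab('wrist','w1.png'); import pickle; pickle.dump(c,open('w1.pkl','wb'))"
```

```text
1.85 [588.9 -26.  230.9] [[-0.196, 0.981, -0.001], [0.981, 0.196, 0.001], [0.002, -0.001, -1.0]] q [-0.36  0.38  0.45  1.78 -0.19  1.02  0.36] F [0.2 0.4 0.4]
```

View pics/w1.png

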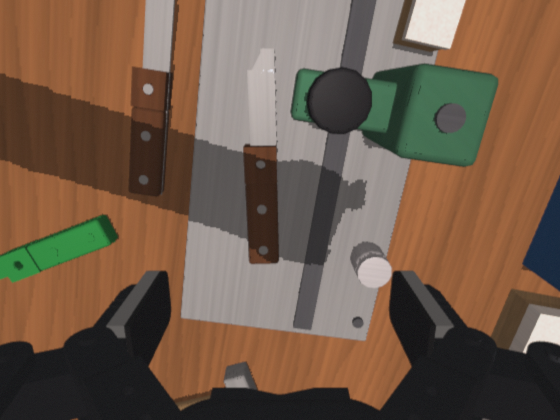

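The wrist view shows the open hole at (261,164), the rivets at (262,210) and (263,250), the knob at (339,100), and the fence's face running from about (350,0) to (295,327). The fingers are clear of everything.

```bash
cat > meas.py <<'E'
from h import *
import pickle
im=cv2.imread('pics/w1.png');c=pickle.load(open('w1.pkl','rb'))
g=cv2.cvtColor(im,6)
# knob: dark blob
m=((g<45)).astype(np.uint8); x0,y0,x1,y1=300,62,378,140
k=np.zeros_like(m);k[y0:y1,x0:x1]=m[y0:y1,x0:x1]
ct=max(cv2.findContours(k,0,1)[0],key=cv2.contourArea);(ku,kv),kr=cv2.minEnclosingCircle(ct)
K=ray(c,ku,kv,150);print('knob px',ku,kv,kr,K.round(1),'radius mm',np.linalg.norm(ray(c,ku+kr,kv,150)-K).round(1))
# rivets within handle
P=[]
for u,v in((261,164),(262,210),(263,250)):
    r=g[v-8:v+9,u-8:u+9]; b=(r>r.min()+0.5*(r.max()-r.min())).astype(np.uint8)
    n,l,s,ce=cv2.connectedComponentsWithStats(b); i=min(range(1,n),key=lambda i:np.hypot(*(ce[i]-8)))
    q=ray(c,u-8+ce[i][0],v-8+ce[i][1],34);P.append(q);print(ce[i]+[u-8,v-8],s[i][4],q.round(1))
print('spacings',[np.linalg.norm(P[i+1]-P[i]).round(1) for i in(0,1)])
d=P[0]-P[2];print('knife yaw(x-axis)',np.arctan2(d[1],d[0]))
# fence left edge: per row strongest dark transition
L=[]
for v in list(range(5,60,5))+list(range(150,300,5)):
    u=350-(55/327)*v; a=int(u)-12; row=cv2.GaussianBlur(g[v:v+1,a:a+24].astype(np.float32),(3,1),0)[0]
    L.append((a+np.argmin(np.diff(row))+0.5,v))
L=np.array(L,np.float32); vx,vy,px,py=cv2.fitLine(L,cv2.DIST_HUBER,0,.01,.01).ravel()
res=(L[:,0]-px)*vy-(L[:,1]-py)*vx;print('line resid',np.median(abs(res)))
a=ray(c,px-200*vx,py-200*vy,18);b=ray(c,px+100*vx,py+100*vy,18)
e=a-b if a[1]>b[1] else b-a; e/=np.linalg.norm(e);ex=np.array([e[1],-e[0],0]);print('press y dir',e.round(3),'yaw',np.arctan2(-e[0],e[1]))
print('fence face dist ahead of knob',((a-K)@ex).round(1),'(should be 15)')
d=P[0]-K;print('hole rel punch in press: x',(d@ex).round(1),'y',(d@e).round(1))
d/=1
E
python3 meas.py
```

```text
knob px 338.90582275390625 100.03475189208984 33.51676559448242 [609.9  47.5 150. ] radius mm 19.2
[260.14035088 164.15789474] 57 [571.  -21.3  34. ]
[261.35616438 209.06849315] 73 [579.8 -63.4  34. ]
[262.93939394 249.90909091] 66 [ 589.  -104.5   34. ]
spacings [np.float64(43.1), np.float64(42.0)]
knife yaw(x-axis) 1.7841487786957768
line resid 0.26989937
press y dir [-0.053  0.999  0.   ] yaw 0.052727404488864836
fence face dist ahead of knob 15.0 (should be 15)
hole rel punch in press: x -42.6 y -66.7
```

```bash
python3 st.py 587 -96 90
```

```text
1.9 [589.  -25.8 231. ] [[-0.197, 0.98, -0.001], [0.98, 0.197, 0.001], [0.001, -0.001, -1.0]] q [-0.36  0.38  0.45  1.78 -0.19  1.02  0.36] F [-0.2  1.3 -0. ]
shares [-0.1716 -0.0392  0.3523]
```

```bash
python3 -m handwheel '[{"rx":0,"ry":0.15,"rz":-0.007,"dx":-0.172,"dy":-0.039,"dz":0.1,"fingers":1},{"rx":0,"ry":0.15,"rz":-0.007,"dx":-0.172,"dy":-0.039,"dz":0.35,"fingers":1},{"rx":0,"ry":0.15,"rz":-0.007,"dx":-0.172,"dy":-0.039,"dz":0.35,"fingers":1},{"rx":0,"ry":0.15,"rz":-0.007,"dx":-0.172,"dy":-0.039,"dz":0.35,"fingers":1},{"rx":0,"ry":0.15,"rz":-0.007,"dx":-0.172,"dy":-0.039,"dz":0.35,"fingers":1}]' >/dev/null; python3 st.py 587 -96 21
```

```text
2.525 [588.9 -96.9  93.3] [[-0.202, 0.978, -0.061], [0.929, 0.211, 0.303], [0.309, 0.005, -0.951]] q [ 0.02  0.64  0.32  1.76 -0.56  1.01  0.87] F [-0.  -0.9  0.1]
shares [-0.0529 -0.0051  0.1728]
```

```bash
python3 -m handwheel '[{"rx":0,"ry":0,"rz":0,"dx":-0.025,"dy":-0.005,"dz":0.08,"fingers":1},{"rx":0,"ry":0,"rz":0,"dx":-0.04,"dy":-0.005,"dz":0.13,"fingers":1},{"rx":0,"ry":0,"rz":0,"dx":-0.053,"dy":-0.005,"dz":0.173,"fingers":1},{"rx":0,"ry":0,"rz":0,"dx":-0.053,"dy":-0.005,"dz":0.173,"fingers":1}]'; python3 st.py 587 -96 21
```

```text
time: 3.02
position: [585.1, -97.5, 18.3]
tcp_rot: [0.621, 0.768, 0.099, -0.122]
wrist_force: [1.6, -0.4, 0.2]
grip_width: 0.999
grip_force: 0.0
3.025 [585.1 -97.5  18.3] [[-0.198, 0.978, -0.064], [0.93, 0.208, 0.303], [0.31, 0.001, -0.951]] q [ 0.05  0.75  0.28  1.77 -0.62  0.9   0.94] F [ 1.6 -0.4  0.2]
shares [ 0.0046  0.0054 -0.0056]
```

```bash
python3 -m handwheel '[{"rx":0,"ry":0,"rz":0,"dx":0.004,"dy":0.004,"dz":-0.006,"fingers":1},{"rx":0,"ry":0,"rz":0,"dx":0.004,"dy":0.004,"dz":-0.006,"fingers":0},{"rx":0,"ry":0,"rz":0,"dx":0.004,"dy":0.004,"dz":-0.006,"fingers":-1},{"rx":0,"ry":0,"rz":0,"dx":0.004,"dy":0.004,"dz":-0.006,"fingers":-1},{"rx":0,"ry":0,"rz":0,"dx":0.004,"dy":0.004,"dz":-0.006,"fingers":-1}]'; python3 -m handwheel '[{"rx":0,"ry":0,"rz":0,"dx":0,"dy":0,"dz":0,"fingers":-1},{"rx":0,"ry":0,"rz":0,"dx":0,"dy":0,"dz":0,"fingers":-1},{"rx":0,"ry":0,"rz":0,"dx":0,"dy":0,"dz":0,"fingers":-1}]'; python3 st.py;python3 -c "
from h import *
im,c=grab('wrist','w2.png'); import pickle; pickle.dump(c,open('w2.pkl','wb'))"
```

```text
time: 3.65
position: [587.3, -97.5, 22.3]
tcp_rot: [0.622, 0.768, 0.1, -0.12]
wrist_force: [1.0, -1.3, 4.6]
grip_width: 0.333
grip_force: 59.8
time: 4.03
position: [587.3, -97.5, 22.2]
tcp_rot: [0.622, 0.768, 0.1, -0.12]
wrist_force: [-0.8, -1.2, 6.1]
grip_width: 0.331
grip_force: 59.9
4.025 [587.3 -97.5  22.2] [[-0.198, 0.978, -0.061], [0.93, 0.207, 0.302], [0.309, 0.003, -0.951]] q [ 0.05  0.74  0.29  1.77 -0.62  0.9   0.93] F [-0.8 -1.2  6.1]
```

View pics/w2.png

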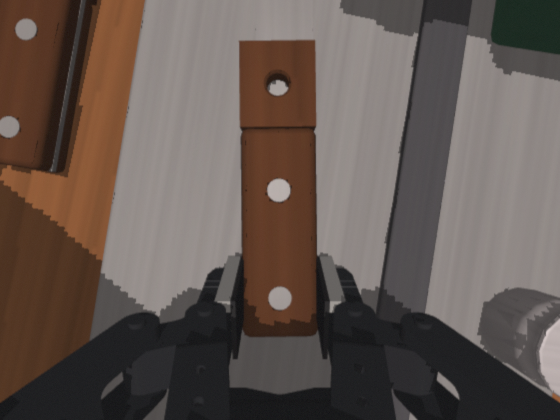

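```bash
cat > pl.py <<'E'
from h import *
import pickle,sys
from scipy.spatial.transform import Rotation as R
fn,pts=sys.argv[1],eval(sys.argv[2]); goal=eval(sys.argv[3])  # goal hole offset press x,y
c=pickle.load(open(fn+'.pkl','rb'));g=cv2.cvtColor(cv2.imread(f'pics/{fn}.png'),6)
P=[]
for u,v in pts:
    P.append(ray(c,u,v,34))
n=np.linalg.norm(P[0]-P[-1]);u=(P[0]-P[-1])/n;print('spac',[np.linalg.norm(P[i+1]-P[i]).round(1) for i in range(len(P)-1)])
yaw=np.arctan2(u[1],u[0]);K=np.array([609.9,47.5,0]);e=np.array([-.0527,.9986,0]);ex=np.array([.9986,.0527,0])
H=P[0];print('hole',H.round(1),'rel press',((H-K)@ex).round(1),((H-K)@e).round(1),'yaw err',(yaw-1.6235).round(4))
s=manip.get_state();M=R.from_quat(s['tcp_rot']).as_matrix();p=s['position']
dl=-(yaw-1.6235);G=K+goal[0]*ex+goal[1]*e
q=G+R.from_rotvec([0,0,dl]).apply(p-H); q[2]=p[2]
print('tcp goal',q.round(1),'shift',(M.T@(q-p)/400).round(4),'turn',(M.T@[0,0,dl]/np.radians(120)).round(4))
print('interm. y first', (M.T@((q-p)@e*e)/400).round(4))
E
python3 pl.py w2 '[(277.5,83),(278.5,190),(280,298)]' '(-0.5,0)'
```

```text
spac [np.float64(41.9), np.float64(42.0)]
hole [571.8 -22.5  34. ] rel press -41.7 -67.9 yaw err 0.1665
tcp goal [612.3 -29.   22.3] shift [0.1469 0.0965 0.048 ] turn [-0.0245 -0.0003  0.0756]
interm. y first [0.1575 0.0261 0.0512]
```

```bash
python3 -m handwheel '[{"rx":-0.005,"ry":0,"rz":0.015,"dx":0.024,"dy":0.016,"dz":0.008,"fingers":-1},{"rx":-0.01,"ry":0,"rz":0.03,"dx":0.048,"dy":0.032,"dz":0.016,"fingers":-1},{"rx":-0.015,"ry":0,"rz":0.045,"dx":0.072,"dy":0.048,"dz":0.024,"fingers":-1},{"rx":-0.02,"ry":0,"rz":0.06,"dx":0.096,"dy":0.064,"dz":0.032,"fingers":-1},{"rx":-0.0245,"ry":0,"rz":0.0756,"dx":0.12,"dy":0.08,"dz":0.04,"fingers":-1}]'; python3 st.py 612.3 -29 22.3;python3 -c "
from h import *
im,c=grab('wrist','w3.png'); import pickle; pickle.dump(c,open('w3.pkl','wb'))"
```

```text
time: 4.7
position: [608.3, -43.1, 22.3]
tcp_rot: [0.684, 0.713, 0.109, -0.111]
wrist_force: [-1.8, -5.1, 8.5]
grip_width: 0.331
grip_force: 60.4
4.7 [608.3 -43.1  22.3] [[-0.039, 0.999, -0.009], [0.951, 0.04, 0.307], [0.307, 0.004, -0.952]] q [-0.04  0.73  0.29  1.8  -0.7   0.84  0.75] F [-1.8 -5.1  8.5]
shares [0.0332 0.0114 0.0107]
```

View pics/w3.png

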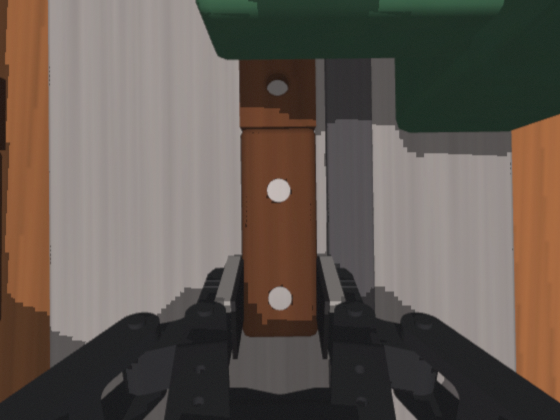

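The knife is now parallel to the fence (face at u≈327, handle edge at u≈317), and it hasn't slipped in the grip. The hole is at (277,87), just short of the press arm, whose lower edge is at row 58. The column foot is at row 130.

```bash
python3 pl.py w3 '[(278.5,190),(280,298)]' '(0,-42)'
python3 - <<'E'
from h import *
import pickle
c=pickle.load(open('w3.pkl','rb'));K=np.array([609.9,47.5,0]);e=np.array([-.0527,.9986,0]);ex=np.array([.9986,.0527,0])
for n,u,v,z in(('arm edge y-18',300,58,66),('col foot y-30',450,130.5,12),('fence top x15',327.5,220,18),('fence top x15',326.5,100,18),('handle edge',317,220,34),('hole',277,87,34)):
    p=ray(c,u,v,z)-K;print(n,(p@ex).round(1),(p@e).round(1))
E
```

```text
spac [np.float64(42.0)]
hole [607.7  -8.3  34. ] rel press -5.1 -55.6 yaw err -0.0
tcp goal [613.2 -26.7  22.3] shift [0.0325 0.0125 0.0106] turn [ 0.  0. -0.]
interm. y first [ 0.0324 -0.0004  0.0105]
arm edge y-18 1.9 -16.8
col foot y-30 72.4 -28.8
fence top x15 15.9 -68.1
fence top x15 16.2 -16.1
handle edge 9.7 -67.5
hole -5.2 -15.3
```

```bash
python3 -m handwheel '[{"rx":0,"ry":0,"rz":0,"dx":0.012,"dy":0.004,"dz":0.004,"fingers":-1},{"rx":0,"ry":0,"rz":0,"dx":0.024,"dy":0.008,"dz":0.008,"fingers":-1},{"rx":0,"ry":0,"rz":0,"dx":0.0345,"dy":0.012,"dz":0.011,"fingers":-1},{"rx":0,"ry":0,"rz":0,"dx":0.0345,"dy":0.015,"dz":0.011,"fingers":-1},{"rx":0,"ry":0,"rz":0,"dx":0.0345,"dy":0.015,"dz":0.011,"fingers":-1}]'; python3 st.py 612.3 -29 22.3;python3 -c "
from h import *
im,c=grab('wrist','w4.png'); import pickle; pickle.dump(c,open('w4.pkl','wb'))
im,c=grab('scene','s4.png'); x,y=proj(c,[610,47,34]); x,y=int(x),int(y);print(x,y)
cv2.imwrite('pics/s4c.png',cv2.resize(im[y-60:y+60,x-60:x+60,::-1],(600,600),interpolation=2))"
```

```text
time: 5.38
position: [613.0, -27.4, 22.3]
tcp_rot: [0.683, 0.713, 0.109, -0.112]
wrist_force: [-3.8, -3.2, 8.7]
grip_width: 0.328
grip_force: 60.4
5.375 [613.  -27.4  22.3] [[-0.041, 0.999, -0.011], [0.95, 0.042, 0.309], [0.309, 0.002, -0.951]] q [-0.06  0.73  0.29  1.79 -0.7   0.84  0.73] F [-3.8 -3.2  8.7]
shares [-0.0038 -0.0019 -0.0013]
309 259
```

View pics/w4.png

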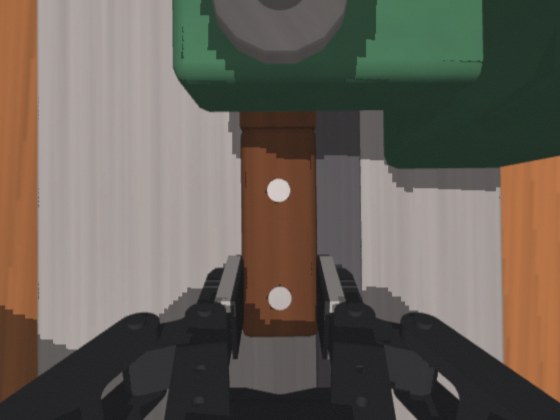

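The handle now touches the fence. The arm's lower edge is at row ~110, the column foot at row ~168, and the rivets are at (278.5,190) and (280,298).

Run:
```python
from h import *
import pickle
c=pickle.load(open('w4.pkl','rb'));im=cv2.imread('pics/w4.png').astype(int)
K=np.array([609.9,47.5,0]);e=np.array([-.0527,.9986,0]);ex=np.array([.9986,.0527,0])
gr=(im[:,:,1]>im[:,:,2]+10)
def edge(us): return np.median([np.where(gr[:250,u])[0].max()+.5 for u in us])
va,vc=edge(range(225,370,5)),edge(range(410,480,5));print(va,vc)
A=(ray(c,297,va,66)-K)@e+18; C=(ray(c,445,vc,12)-K)@e+30
print('punch y est from arm, col',A.round(1),C.round(1))
for u,v,o in((278.5,190,42),(280,298,84)):
    p=ray(c,u,v,34)-K;print('hole x,y rel knob est',(p@ex).round(1),(p@e+o).round(1))
for v in(180,240):print('fence x',((ray(c,317,v,18)-K)@ex).round(1))
```

```text
110.5 167.5
punch y est from arm, col 0.5 0.2
hole x,y rel knob est 0.3 1.8
hole x,y rel knob est 0.4 1.9
fence x 17.0
fence x 16.7
```

View pics/s4c.png

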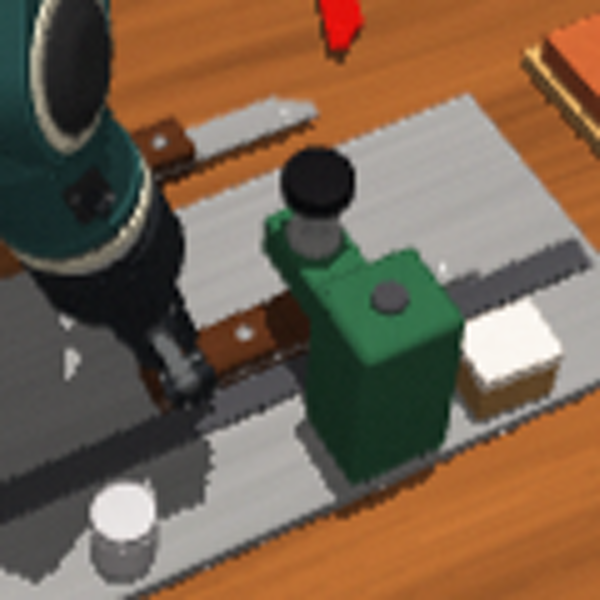

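```bash
python3 -m handwheel '[{"rx":0,"ry":0,"rz":0,"dx":-0.004,"dy":0.003,"dz":-0.0012,"fingers":-1},{"rx":0,"ry":0,"rz":0,"dx":-0.004,"dy":0.003,"dz":-0.0012,"fingers":-1},{"rx":0,"ry":0,"rz":0,"dx":-0.004,"dy":0.003,"dz":-0.0012,"fingers":-1}]'; python3 st.py
python3 - <<'E'
from h import *
c=eyes.get_calibration('wrist');im=eyes.grab_frame('wrist')[:,:,::-1].astype(int)
K=np.array([609.9,47.5,0]);e=np.array([-.0527,.9986,0])
gr=(im[:,:,1]>im[:,:,2]+10)
ed=lambda us:np.median([np.where(gr[:250,u])[0].max()+.5 for u in us])
va,vc=ed(range(225,370,5)),ed(range(410,480,5))
A=(ray(c,297,va,66)-K)@e+18; C=(ray(c,445,vc,12)-K)@e+30
g=im.mean(2); ys,xs=np.where(g[180:200,268:290]>150); print(va,vc,A,C,'rivet',xs.mean()+268,ys.mean()+180,'hole y',(ray(c,xs.mean()+268,ys.mean()+180,34)-K)@e+42)
E
```

```text
time: 5.85
position: [613.0, -27.4, 22.3]
tcp_rot: [0.683, 0.713, 0.109, -0.114]
wrist_force: [-5.8, -1.4, 11.1]
grip_width: 0.328
grip_force: 60.6
5.85 [613.  -27.4  22.3] [[-0.041, 0.999, -0.014], [0.949, 0.044, 0.311], [0.311, -0.0, -0.95]] q [-0.06  0.74  0.29  1.79 -0.7   0.84  0.73] F [-5.8 -1.4 11.1]
109.5 167.5 0.7307857305639622 0.32270912855237555 rivet 278.2603092783505 189.60309278350516 hole y 1.9635051474319098
```

```bash
cat > mm.py <<'E'
from h import *
c=eyes.get_calibration('wrist');im=eyes.grab_frame('wrist')[:,:,::-1].astype(int)
K=np.array([609.9,47.5,0]);e=np.array([-.0527,.9986,0])
gr=(im[:,:,1]>im[:,:,2]+10)
ed=lambda us:np.median([np.where(gr[:250,u])[0].max()+.5 for u in us])
va,vc=ed(range(225,370,5)),ed(range(410,480,5))
A=(ray(c,297,va,66)-K)@e+18; C=(ray(c,445,vc,12)-K)@e+30
g=im.mean(2); ys,xs=np.where(g[180:200,268:290]>150); h=(ray(c,xs.mean()+268,ys.mean()+180,34)-K)@e+42
print(va,vc,'punch y',A.round(2),C.round(2),'hole y',h.round(2))
E
python3 -m handwheel '[{"rx":0,"ry":0,"rz":0,"dx":-0.005,"dy":0,"dz":-0.0045,"fingers":-1},{"rx":0,"ry":0,"rz":0,"dx":-0.005,"dy":0,"dz":-0.0045,"fingers":-1},{"rx":0,"ry":0,"rz":0,"dx":-0.005,"dy":0,"dz":-0.0045,"fingers":-1}]'; python3 mm.py
```

```text
time: 6.28
position: [613.9, -30.2, 22.3]
tcp_rot: [0.683, 0.713, 0.109, -0.113]
wrist_force: [-3.1, 0.3, 2.7]
grip_width: 0.337
grip_force: 59.6
100.5 160.5 punch y 0.68 0.53 hole y -0.9
```

```bash
python3 -m handwheel '[{"rx":0,"ry":0,"rz":0,"dx":0.003,"dy":0,"dz":0.0005,"fingers":-1},{"rx":0,"ry":0,"rz":0,"dx":0.003,"dy":0,"dz":0.0005,"fingers":-1}]' >/dev/null;python3 mm.py
python3 -m handwheel '[{"rx":0,"ry":0,"rz":0,"dx":0.003,"dy":0,"dz":0.0005,"fingers":-0.1},{"rx":0,"ry":0,"rz":0,"dx":0,"dy":0,"dz":0,"fingers":1},{"rx":0,"ry":0,"rz":0,"dx":0,"dy":0,"dz":0,"fingers":1},{"rx":0,"ry":0,"rz":0,"dx":0,"dy":0,"dz":0,"fingers":1},{"rx":0,"ry":0,"rz":0,"dx":0,"dy":0,"dz":0,"fingers":1}]'; python3 mm.py
```

```text
100.5 160.5 punch y 0.84 0.57 hole y -0.79
time: 7.25
position: [614.6, -29.0, 22.8]
tcp_rot: [0.683, 0.713, 0.109, -0.112]
wrist_force: [1.1, 0.7, 0.5]
grip_width: 1.001
grip_force: 0.0
104.5 163.5 punch y 0.77 0.4 hole y -0.26
```

```bash
python3 -m handwheel '[{"rx":0,"ry":0,"rz":0,"dx":0,"dy":0,"dz":-0.05,"fingers":1},{"rx":0,"ry":0,"rz":0,"dx":0,"dy":0,"dz":-0.15,"fingers":1},{"rx":0,"ry":0,"rz":0,"dx":0,"dy":0,"dz":-0.3,"fingers":1},{"rx":0,"ry":0,"rz":0,"dx":0,"dy":0,"dz":-0.43,"fingers":-1},{"rx":0,"ry":0,"rz":0,"dx":0,"dy":0,"dz":-0.43,"fingers":-1}]'>/dev/null; python3 st.py 610 47.5 190;python3 -c "
from h import *
im,c=grab('wrist','w5.png'); import pickle; pickle.dump(c,open('w5.pkl','wb'))"
```

```text
7.925 [619.  -85.9 192.5] [[-0.041, 0.999, -0.0], [0.951, 0.039, 0.306], [0.306, 0.012, -0.952]] q [-0.05  0.53  0.4   1.68 -0.55  1.13  0.63] F [ 0.   0.2 -0. ]
shares [ 0.3161 -0.0095  0.1081]
```

View pics/w5.png

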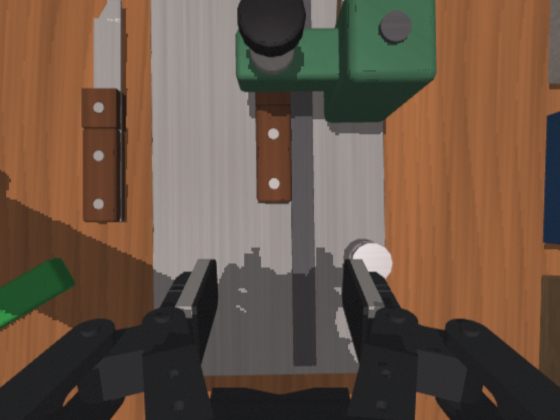

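The knife is flush with the fence. The rivets are at (273,133) and (274,184), the knob top is near (271,20), and the tin, box and finished knife haven't moved.

```bash
python3 - <<'E'
from h import *
import pickle
c=pickle.load(open('w5.pkl','rb'));g=cv2.cvtColor(cv2.imread('pics/w5.png'),6)
K=np.array([609.9,47.5,0]);e=np.array([-.0527,.9986,0]);ex=np.array([.9986,.0527,0])
P=[]
for u,v in((273,133),(274,184)):
    ys,xs=np.where(g[v-9:v+10,u-9:u+10]>130);P.append(ray(c,u-9+xs.mean(),v-9+ys.mean(),34)-K)
d=P[0]-P[1];print(np.linalg.norm(d),'angle err',np.arctan2(d@ex,d@e)); H=P[0]+42*d/np.linalg.norm(d);print('hole',H@ex,H@e)
for u,v in((304,182),(294,182),(293,240),(293.5,330)):print('fence x',(ray(c,u,v,18)-K)@ex)
m=((g<40)[:48]).astype(np.uint8);m[:,:230]=0;m[:,310:]=0
n,l,s,ce=cv2.connectedComponentsWithStats(m);i=1+s[1:,4].argmax();print(s[i],'knob width centre',(ray(c,s[i][0]+s[i][2]/2,15,150)-K)@ex, s[i][2])
E
python3 st.py 610 47.5 215
```

```text
42.04397833377833 angle err 0.0013648847525032342
hole 1.1780742383190599 -0.8503844326053055
fence x 27.88481895010481
fence x 19.02946241622586
fence x 17.36460423020717
fence x 16.600593666541783
[ 238    0   68   48 1020] knob width centre 1.6993372395272968 68
7.975 [617.5 -84.  189.7] [[-0.041, 0.999, -0.005], [0.951, 0.041, 0.308], [0.308, 0.008, -0.951]] q [-0.06  0.53  0.4   1.69 -0.55  1.13  0.63] F [-0.3  0.3 -0.5]
shares [ 0.3327 -0.0049  0.0411]
```

```bash
python3 -m handwheel '[{"rx":0,"ry":-0.05,"rz":0,"dx":0.07,"dy":0,"dz":-0.03,"fingers":-1},{"rx":0,"ry":-0.15,"rz":0,"dx":0.333,"dy":-0.005,"dz":0.041,"fingers":-1},{"rx":0,"ry":-0.15,"rz":0,"dx":0.333,"dy":-0.005,"dz":0.041,"fingers":-1},{"rx":0,"ry":-0.15,"rz":0,"dx":0.333,"dy":-0.005,"dz":0.041,"fingers":-1},{"rx":0,"ry":-0.15,"rz":0,"dx":0.333,"dy":-0.005,"dz":0.041,"fingers":-1}]'>/dev/null; python3 st.py 610 47.5 153
```

```text
8.6 [608.   48.9 211.2] [[-0.043, 0.999, 0.001], [0.999, 0.043, -0.0], [-0.0, 0.001, -1.0]] q [-0.5   0.44  0.49  1.75 -0.24  1.01  0.12] F [-0.3 -0.8  0.5]
shares [-0.0037  0.0048  0.1455]
```

```bash
python3 -m handwheel '[{"rx":0,"ry":0,"rz":0,"dx":-0.003,"dy":0.005,"dz":0.07,"fingers":-1},{"rx":0,"ry":0,"rz":0,"dx":-0.003,"dy":0.005,"dz":0.12,"fingers":-1},{"rx":0,"ry":0,"rz":0,"dx":-0.003,"dy":0.005,"dz":0.135,"fingers":-1},{"rx":0,"ry":0,"rz":0,"dx":-0.003,"dy":0.005,"dz":0.145,"fingers":-1},{"rx":0,"ry":0,"rz":0,"dx":-0.003,"dy":0.005,"dz":0.145,"fingers":-1}]'; python3 st.py 610 47.5 150
```

```text
time: 9.22
position: [611.1, 48.0, 154.2]
tcp_rot: [0.692, 0.722, 0.001, 0.001]
wrist_force: [0.6, -0.7, -0.5]
grip_width: 0.004
grip_force: 0.0
9.225 [611.1  48.  154.2] [[-0.042, 0.999, 0.003], [0.999, 0.042, 0.001], [0.0, 0.003, -1.0]] q [-0.48  0.52  0.46  1.79 -0.28  0.9   0.15] F [ 0.6 -0.7 -0.5]
shares [-0.0011 -0.0028  0.0104]
```

Now I'll press about 12 mm and check whether the punch went past the 8 mm handle level.

```bash
python3 -m handwheel '[{"rx":0,"ry":0,"rz":0,"dx":0,"dy":-0.002,"dz":0.008,"fingers":-1},{"rx":0,"ry":0,"rz":0,"dx":0,"dy":-0.002,"dz":0.016,"fingers":-1},{"rx":0,"ry":0,"rz":0,"dx":0,"dy":-0.002,"dz":0.024,"fingers":-1},{"rx":0,"ry":0,"rz":0,"dx":0,"dy":-0.002,"dz":0.032,"fingers":-1},{"rx":0,"ry":0,"rz":0,"dx":0,"dy":-0.002,"dz":0.04,"fingers":-1}]'; python3 -m handwheel '[{"rx":0,"ry":0,"rz":0,"dx":0,"dy":0,"dz":0,"fingers":-1}]'
```

```text
time: 9.85
position: [610.4, 48.3, 138.0]
tcp_rot: [0.692, 0.722, 0.001, 0.001]
wrist_force: [-0.4, -0.7, 4.5]
grip_width: -0.002
grip_force: 1.9
time: 9.98
position: [610.4, 48.3, 137.9]
tcp_rot: [0.692, 0.722, 0.001, 0.001]
wrist_force: [1.0, 0.2, 4.1]
grip_width: 0.0
grip_force: 1.8
```

```bash
python3 -m handwheel '[{"rx":0,"ry":0,"rz":0,"dx":0,"dy":0,"dz":0.01,"fingers":-1},{"rx":0,"ry":0,"rz":0,"dx":0,"dy":0,"dz":0.02,"fingers":-1},{"rx":0,"ry":0,"rz":0,"dx":0,"dy":0,"dz":0.03,"fingers":-1},{"rx":0,"ry":0,"rz":0,"dx":0,"dy":0,"dz":0.036,"fingers":-1},{"rx":0,"ry":0,"rz":0,"dx":0,"dy":0,"dz":0.036,"fingers":-1}]'
```

```text
time: 10.6
position: [610.4, 48.3, 124.1]
tcp_rot: [0.692, 0.722, 0.001, 0.001]
wrist_force: [-1.2, 1.0, 9.1]
grip_width: 0.004
grip_force: 4.5
```

```bash
python3 -m handwheel '[{"rx":0,"ry":0,"rz":0,"dx":0,"dy":0,"dz":0.003,"fingers":-1},{"rx":0,"ry":0,"rz":0,"dx":0,"dy":0,"dz":0.005,"fingers":-1},{"rx":0,"ry":0,"rz":0,"dx":0,"dy":0,"dz":0.005,"fingers":-1}]'
python3 -m handwheel '[{"rx":0,"ry":0,"rz":0,"dx":0,"dy":0,"dz":-0.02,"fingers":-1},{"rx":0,"ry":0,"rz":0,"dx":0,"dy":0,"dz":-0.045,"fingers":-1},{"rx":0,"ry":0,"rz":0,"dx":0,"dy":0,"dz":-0.07,"fingers":-1},{"rx":0,"ry":0,"rz":0,"dx":0,"dy":0,"dz":-0.1,"fingers":-1},{"rx":0,"ry":0,"rz":0,"dx":0,"dy":0,"dz":-0.2,"fingers":-1}]'
python3 -m handwheel '[{"rx":0,"ry":0,"rz":0,"dx":-0.15,"dy":-0.05,"dz":-0.1,"fingers":-1},{"rx":0,"ry":0,"rz":0,"dx":-0.2,"dy":-0.05,"dz":-0.1,"fingers":-1},{"rx":0,"ry":0,"rz":0,"dx":-0.2,"dy":-0.05,"dz":-0.1,"fingers":-1},{"rx":0,"ry":0,"rz":0,"dx":-0.2,"dy":-0.05,"dz":-0.1,"fingers":-1}]';python3 -c "
from h import *
im,c=grab('wrist','w6.png'); import pickle; pickle.dump(c,open('w6.pkl','wb'))"
```

```text
time: 10.98
position: [610.5, 48.3, 124.0]
tcp_rot: [0.692, 0.722, 0.002, 0.0]
wrist_force: [-6.5, 0.6, 20.8]
grip_width: -0.001
grip_force: 10.7
time: 11.6
position: [607.6, 47.9, 199.8]
tcp_rot: [0.692, 0.722, -0.002, -0.001]
wrist_force: [0.0, 0.4, -0.2]
grip_width: -0.002
grip_force: 0.0
time: 12.1
position: [592.8, -31.6, 240.8]
tcp_rot: [0.692, 0.722, 0.001, -0.0]
wrist_force: [0.4, 0.5, 0.7]
grip_width: 0.001
grip_force: 0.0
```

View pics/w6.png

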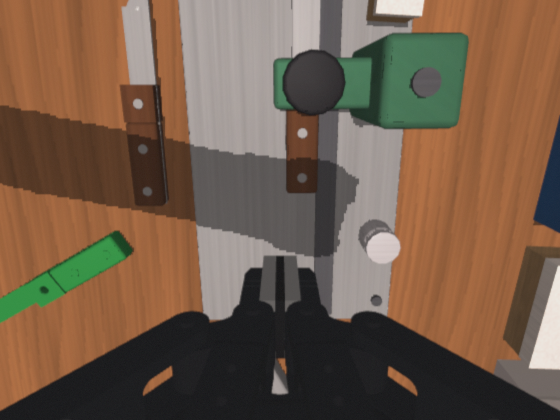

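The plunger reached its hard stop at z≈124 (21 N at the stop) and sprang back up. In this view the knob is at (314,83), the rivets are at (302,133) and (302,178), and the knife is still against the fence.

Run:
```python
from h import *
import pickle
c=pickle.load(open('w6.pkl','rb'));g=cv2.cvtColor(cv2.imread('pics/w6.png'),6)
e=np.array([-.0527,.9986,0]);ex=np.array([.9986,.0527,0])
m=np.zeros_like(g);m[45:122,276:352]=(g[45:122,276:352]<45);m=cv2.morphologyEx(m,2,np.ones((7,7),np.uint8))
(u,v),r=cv2.minEnclosingCircle(max(cv2.findContours(m,0,1)[0],key=cv2.contourArea));K=ray(c,u,v,150);print(u,v,r,K.round(1),'r mm @150',r*np.linalg.norm(ray(c,u+1,v,150)-K))
P=[]
for u,v in((302,133),(302,178)):
    ys,xs=np.where(g[v-8:v+9,u-8:u+9]>110);P.append(ray(c,u-8+xs.mean(),v-8+ys.mean(),34))
d=P[0]-P[1];H=P[0]+42*d/np.linalg.norm(d)-K;print(np.linalg.norm(d),np.arctan2(d@ex,d@e),'hole',H@ex,H@e)
```

```text
Traceback (most recent call last):
ValueError: max() iterable argument is empty
```

Run:
```python
from h import *
import pickle
c=pickle.load(open('w6.pkl','rb'));im=cv2.imread('pics/w6.png');g=cv2.cvtColor(im,6);hs=cv2.cvtColor(im,cv2.COLOR_BGR2HSV)
print(g[83,314],hs[83,314])
e=np.array([-.0527,.9986,0]);ex=np.array([.9986,.0527,0])
m=np.zeros_like(g);m[45:122,276:352]=((g<60)&(hs[...,1]<60))[45:122,276:352];m=cv2.morphologyEx(m,2,np.ones((5,5),np.uint8))
(u,v),r=cv2.minEnclosingCircle(max(cv2.findContours(m,0,1)[0],key=cv2.contourArea));K=ray(c,u,v,150);print(u,v,r,K.round(1),'r mm @150',r*np.linalg.norm(ray(c,u+1,v,150)-K))
P=[]
for u,v in((302,133),(302,178)):
    ys,xs=np.where(g[v-8:v+9,u-8:u+9]>110);P.append(ray(c,u-8+xs.mean(),v-8+ys.mean(),34))
d=P[0]-P[1];H=P[0]+42*d/np.linalg.norm(d)-K;print(np.linalg.norm(d),np.arctan2(d@ex,d@e),'hole',H@ex,H@e)
```

```text
61 [174  20  64]
314.4120178222656 82.17145538330078 32.920684814453125 [611.2  47.3 150. ] r mm @150 19.392818343159917
nan nan hole nan nan<stdin>:10: RuntimeWarning: Mean of empty slice.
  ret = ret.dtype.type(ret / rcount)
```

Run:
```python
from h import *
import pickle
c=pickle.load(open('w6.pkl','rb'));K=np.array([611.2,47.3,0])
e=np.array([-.0527,.9986,0]);ex=np.array([.9986,.0527,0])
P=[ray(c,302.5,133,34),ray(c,302,178,34)];d=P[0]-P[1];H=P[0]+42*d/np.linalg.norm(d)-K
print(np.linalg.norm(d),np.arctan2(d@ex,d@e),'hole',H@ex,H@e)
```

```text
42.26487306319333 0.0037850567232323115 hole 0.37261044589449677 -0.849188782186591
```

The hole is within about 1 mm of the punch axis, the knife is square to the fence, the plunger is up and the robot is clear. Handing in.

```bash
python3 -c "
from plant import manip
print(manip.finish_job())"
```

```text
the job is handed in; nothing more can be done
None
```

I slid the knife along the bed to the fence with its open hole about 1 mm from the punch axis, pressed the knob fully down so the punch entered the hole, and handed the job in with the plunger back up; no verdict came back.

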